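# Pulse-test a used coffee grinder by its bayonet lid

## Task

A used cordless coffee grinder is being tried out at the second-hand shop's counter: it runs in pulses only while its lid is held half-way to the lock. Pick up the loose lid, fit its two lugs into the slots of the grinder so that the lid sits fully down, then turn it clockwise (seen from above) against the return spring until the lid's pointers stand at the single long half-way mark, and hold it there: never let it go on into the lock catch at the double mark. Finish while still holding the lid at the half-way mark, and leave the other goods on the counter where they stand.

Things in the scene. Friction and masses are not known exactly. Their poses are not given: they have to be found in the camera images.
- lid_grip (a point): The loose lid, standing upright on the counter: clear dome, black ring, black grip bar across its flat top, 85 mm high, 75 to 145 g. Point: middle of the bar, on the lid's axis, 70 mm above its underside; z up, x along the bar. Bar 56 mm long, 24 wide, 30 high, from the dome's top (64 mm wide flat) 15 mm below the point to 15 above. Two white pointers on the flange lie in line with the bar.
- lid_lug (a point): One of the lid's two lugs, 36 mm from its axis on its +x side; the other is opposite, so the lid fits either way round, after half a turn too. Lugs: 9 mm wide, 5 mm high, out to 40 mm radius, right under the bar's ends at the foot of the 69.6 mm wide chamfered spigot, 12.5 mm long. Above it is the flange, 88 mm wide, its underside 57.5 mm below lid_grip.
- mouth (a point): Centre of the rim on top of the grinder, 120 mm above the counter; z up. The round upright housing (104 mm wide, steel, black shoulder) stands fixed by suction feet. Bore 72 mm wide inside a metal lip 6 mm thick, 90 mm across. Lid fully down: flange on the rim, lid_grip 57.5 mm above this point (1.5 mm of play upwards once turned). The lid goes in when its bar lies along the mouth's x axis.
- slot (a point): One of the two entry slots in the lip, 39 mm from the axis on the mouth's +x side, at rim height; the other is opposite. 15 mm wide, out to 41.5 mm radius; a lug goes down each. From there a track runs clockwise (from above) under the lip; it is closed the other way.
- half_mark (a point): A single long white rib on the black shoulder and on down its side, 48 mm from the axis and 35 degrees clockwise of the slot (another is opposite): the half-way pulse position, where the pointers, in line with the bar, must stand.
- lock_mark (a point): A pair of short white ribs on the shoulder, about 70 degrees clockwise of the slot (another pair is opposite): the lock. Sprung catches in the track meet the lugs when the lid is turned about 43 degrees from the slots, resist it from there and snap in behind the lugs at about 70 degrees.
- interlock (a joint): Spring-loaded switch ring hidden in the track, rad: 0 at rest; the lugs push it clockwise. Met when the lid is turned about 0.085 rad from the slots (lugs mid-slot), then it grows as the lid turns. At the half-way mark (lid turned 0.61 rad) it reads 0.525. It pushes back with 0.09 N m at 0 and 0.17 N m at half-way, and turns a released lid back to the slots.
- tumbler_mid (a point): A green glass tumbler, 95 mm high, 72 mm wide, standing on the counter; the point is half-way up. Not to be disturbed.
- mug_mid (a point): A white mug, 85 mm high, 76 mm wide with a handle, standing on the counter; the point is half-way up. Not to be disturbed.
- candlestick_mid (a point): A brass candlestick, 130 mm high on an 84 mm foot, standing on the counter; the point is half-way up. Not to be disturbed.
Things that resemble listed ones, but are neither listed nor needed, are in the scene too. Leave any blue or pink look-alike of the part that bears lid_grip alone.

How it is judged (in metres and radians):
On the way:
1. the lid's lugs are in the slots and the lid sits fully down, not yet turned half-way (z of lid_grip in the frame of mouth between 0.0545 and 0.0605 m and horizontal distance between lid_grip and mouth below 0.005 m and value of joint interlock below 0.3 rad), for 0.1 s.
At the end, for the whole second after the job is handed in: The lid is down in the bayonet (within 3 mm of full depth, 5 mm of its axis, 0.08 rad of upright), still, turned so that the interlock reads 0.40 to 0.65 (within 7 degrees of the half-way mark), with the fingers holding it (over 2 N), through the last second (z of lid_grip in the frame of mouth between 0.0545 and 0.0605 m and horizontal distance between lid_grip and mouth below 0.005 m and angle between lid_grip's own z axis and vertical below 0.08 rad and value of joint interlock between 0.4 and 0.65 rad and velocity of joint interlock between -0.1 and 0.1 rad/s and contact force between the fingers and lid above 2 N); the arm keeps its last pose, push and grip.
It fails at once if the lid is turned on into the lock catch (interlock beyond 0.90) (value of joint interlock above 0.9 rad).
It fails at once if the tumbler is pushed away or knocked over (distance of tumbler_mid from where it was at the start of the episode above 0.03 m or angle between tumbler_mid's own z axis and vertical above 0.5 rad).
It fails at once if the mug is pushed away or knocked over (distance of mug_mid from where it was at the start of the episode above 0.03 m or angle between mug_mid's own z axis and vertical above 0.5 rad).
It fails at once if the candlestick is pushed away or knocked over (distance of candlestick_mid from where it was at the start of the episode above 0.03 m or angle between candlestick_mid's own z axis and vertical above 0.5 rad).
It also fails if it takes over 42 s, if anything falls off the work surface, if the arm or the gripper's body presses on something with over 40 N, if the wrist force passes 120 N, or if a joint passes its speed limit or range.

## Robot

A 6-joint arm with a two-finger parallel gripper is mounted at the origin on the work surface. World frame = base frame: x ahead of the robot, y to its left, z up, the work surface at z = 0. Lengths are in mm, angles in rad, forces in N, time in s.
With the tool pointing down it reaches from about 425 to 1125 mm from the base axis. Payload 14.9 kg.
Tool frame: the origin (TCP) lies midway between the tips of the shut fingers; the grasp point (between the pads) lies 19 mm behind it; z points along the fingers, y is the direction in which the jaws open and shut (so a half turn about z gives the same grasp; the last joint's range is limited). The gripper opens to 91 mm and grips with 3 to 60 N. Pads are 32 mm wide; open, the fingers measure 118 mm over their backs; the gripper's body (76 mm by 178 mm) begins 60 mm behind the grasp point.
Start: joints at [1.136, 0.379, 1.734, -0, 1.028, -0.033], TCP at [273.761, 644.261, 213.932] pointing down, gripper open.
Joint ranges: [-2.77, 2.77], [-0.74, 2.19], [0, 2.66], [-1.06, 4.2], [0.31, 2.87], [-3.08, 3.08]. Speed limits (rad/s): [1.89, 1.89, 2.39, 3.14, 3.14, 3.14].

## Interface

Orientations are given as a unit quaternion [x, y, z, w].
In Python, from rig import state, optics, ticket, spotter gives the robot as it stands. The module is installed in compiled form; this text tells all that it offers.
- The arm moves only by the shell command python3 -m inch 'ROWS'. ROWS is JSON, a list that holds one entry, the list of rows, each a list of 7 numbers: the shift along the world's x, y, z in mm, then the turn, a rotation vector about the world's x, y, z in rad, then the closure in counts, from 0 (fully open) to 255 (shut). A call has 1 to 12 rows; each row shifts and turns the commanded pose from where the row before left it; what a row does not reach is not made up. A row lasts 1/8 s, in which the tool goes at most 62.5 mm and 10.7 degrees, less where a joint would pass 70% of its speed; a pose out of reach is approached as far as the arm can. A call with a gripper value outside its range is refused whole. The fingers move at their own pace and stop on an object; the grip force is fixed at half the most. Time passes only in rows, so rows that do not move let the fingers close. It gives the time, the measured TCP pose, the force and the opening at its end, in the units of the state.
- state(): the state, without advancing time (a new reading comes with each control period).
- optics.read_camera(name): name is "scene" or "top"; returns the picture (420x560x3 uint8, red, green, blue); there is no depth.
- optics.camera_info(name): a dict with "fx", "fy", "cx", "cy" (pixels), "dist_coeffs" ([k1, k2, p1, p2, k3] as OpenCV has them; the pictures are not rectified), "view" (4x4, takes a point from world to camera coordinates). Camera axes: x right, y down, z forward; pixel columns grow to the right and rows downward; lengths in mm; the calibration is good to about 2 mm. A picture is of the moment at which its call begins. camera_info takes no time and is no camera call.
- ticket.finish_job(): hands the job in, once; it reports no verdict.
Trained networks look in the newest picture that a camera, given by its name, has taken for a name from the list of things; names that differ only in an ending like _2 or _b are one class to them, and where a whole thing is asked for, a point or a joint stands for the part that bears it (a point fixed in the world has none). Each returns a list of dicts, best first, with "score" (0 to 1); they miss things now and then, are a little off and sometimes report something else, mostly with a low value. They report only what shows in the picture. A call takes as long as a camera call. They do not tell look-alikes from the thing itself.
- spotter.search_frame(label, camera): "point" ([column, row] in pixels, amid what is visible of it).
- spotter.landmark_of(label, camera): "point" ([column, row] in pixels: a listed point, or the origin of a listed thing).
The state is a dict: "t": time; "joint_positions": joint angles; "dq": joint speeds; "joint_efforts": joint torques, N m; "eef_pos": TCP position; "tool_rot": TCP orientation; "contact_force": force on the tool from outside, world axes, zero at the start; "torque": the same for the moment, N m; "finger_gap": finger opening in mm.
Only numpy, scipy, OpenCV 4.12 (cv2) and the standard library are available. Lean on these libraries where they do the work, as an engineer would, in place of code of your own. Each camera call takes 0.05 s, during which the arm holds its last target.

## Working session

There is one attempt and no reset: what is moved stays moved. The work goes in short steps, Python scripts to look and compute and a shell command to move; the robot and the scene stay as the last step left them, time stands still between calls to the robot, and variables do not carry over. Pictures are saved under pics/ and viewed, and the job is handed in when it is done.

```bash
mkdir -p pics; ls
cat > h.py <<'E'
import numpy as np, cv2
from rig import state, optics, ticket, spotter
def ray(cam,px):
    i=optics.camera_info(cam);K=np.array([[i['fx'],0,i['cx']],[0,i['fy'],i['cy']],[0,0,1.]])
    u=cv2.undistortPoints(np.array([[px]],float),K,np.array(i['dist_coeffs'],float))[0,0]
    V=np.array(i['view']);R=V[:3,:3];c=-R.T@V[:3,3];d=R.T@np.array([u[0],u[1],1]);return c,d/np.linalg.norm(d)
def atz(cam,px,z):
    c,d=ray(cam,px);return c+d*(z-c[2])/d[2]
def proj(cam,P):
    i=optics.camera_info(cam);K=np.array([[i['fx'],0,i['cx']],[0,i['fy'],i['cy']],[0,0,1.]])
    V=np.array(i['view']);r=cv2.Rodrigues(V[:3,:3])[0]
    return cv2.projectPoints(np.array(P,float).reshape(-1,3),r,V[:3,3],K,np.array(i['dist_coeffs'],float))[0][:,0]
def tri(pa,pb):
    c1,d1=ray('scene',pa);c2,d2=ray('top',pb)
    A=np.stack([d1,-d2],1);s=np.linalg.lstsq(A,c2-c1,rcond=None)[0]
    p,q=c1+s[0]*d1,c2+s[1]*d2;return (p+q)/2,np.linalg.norm(p-q)
def save(img,name,s=1):
    cv2.imwrite('pics/'+name,cv2.cvtColor(cv2.resize(img,None,fx=s,fy=s,interpolation=cv2.INTER_CUBIC),cv2.COLOR_RGB2BGR))
E
python3 - <<'E'
from h import *
np.set_printoptions(precision=1,suppress=True)
for c in ['scene','top']:
    im=optics.read_camera(c);save(im,c+'0.png',1.4);np.save(c+'0.npy',im)
    V=np.array(optics.camera_info(c)['view']);print(c,-V[:3,:3].T@V[:3,3],V[2,:3],optics.camera_info(c)['fx'])
    for n in ['lid_grip','mouth','slot','half_mark','lid_lug','tumbler_mid','mug_mid','candlestick_mid']:
        print(n,[(np.round(d['point'],1).tolist(),round(d['score'],2)) for d in spotter.landmark_of(n,c)])
print(state())
E
```

```text
pics
scene [1315.8   -0.   977.3] [-0.7 -0.  -0.8] 408.4851449217507
lid_grip [([222.4, 233.2], 0.92), ([240.4, 162.6], 0.92), ([265.8, 211.8], 0.88), ([218.8, 192.8], 0.77)]
mouth [([328.9, 180.3], 0.65)]
slot [([325.4, 187.5], 0.6)]
half_mark [([321.0, 195.4], 0.94)]
lid_lug [([235.2, 186.5], 0.9), ([272.1, 233.6], 0.89), ([228.3, 216.0], 0.84), ([213.8, 241.8], 0.61), ([311.7, 185.8], 0.61)]
tumbler_mid [([299.1, 271.0], 0.71)]
mug_mid [([414.0, 193.6], 0.97)]
candlestick_mid [([152.9, 214.1], 0.74)]
top [ 407.7   -3.9 1462.8] [ 0.1  0.  -1. ] 489.6298575984949
lid_grip [([336.4, 285.2], 0.84), ([301.4, 212.1], 0.69), ([349.1, 238.9], 0.62), ([344.8, 188.7], 0.6)]
mouth [([238.5, 238.3], 0.69)]
slot [([238.6, 223.1], 0.59)]
half_mark [([253.0, 219.6], 0.83), ([341.3, 225.8], 0.61)]
lid_lug [([338.7, 271.2], 0.91), ([293.8, 203.3], 0.81), ([356.1, 197.9], 0.72), ([339.3, 225.3], 0.61), ([239.6, 237.4], 0.52)]
tumbler_mid [([271.2, 150.5], 0.95)]
mug_mid [([145.1, 240.5], 0.94)]
candlestick_mid [([419.0, 212.6], 0.79)]
{'t': 0.9, 'joint_positions': array([ 1.1,  0.4,  1.7, -0. ,  1. , -0. ]), 'dq': array([ 0.,  0.,  0., -0., -0., -0.]), 'joint_efforts': array([  0. , -76.4, -43.5,   0.1,   0. ,  -0. ]), 'eef_pos': array([273.8, 644.3, 214. ]), 'tool_rot': array([0.2, 1. , 0. , 0. ]), 'contact_force': array([-0.5, -0.7, -0.5]), 'torque': array([ 0., -0.,  0.]), 'finger_gap': 91.55733048097713}
```

View pics/scene0.png

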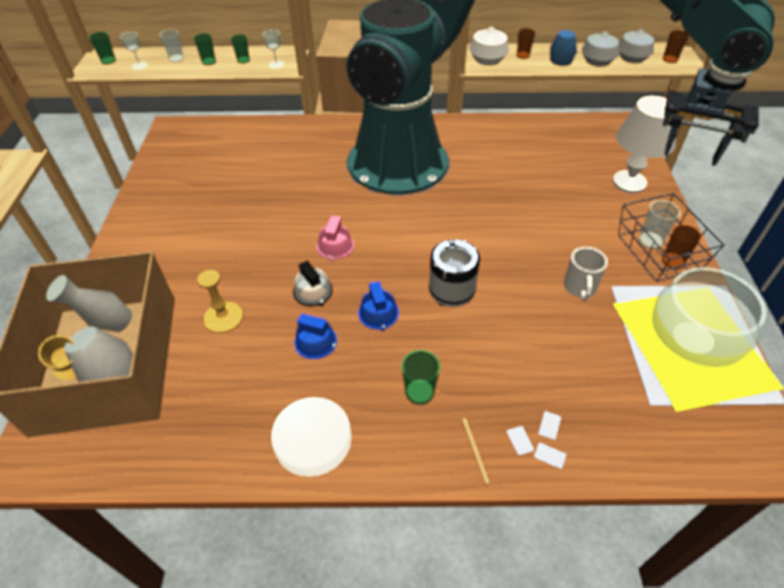

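View pics/top0.png

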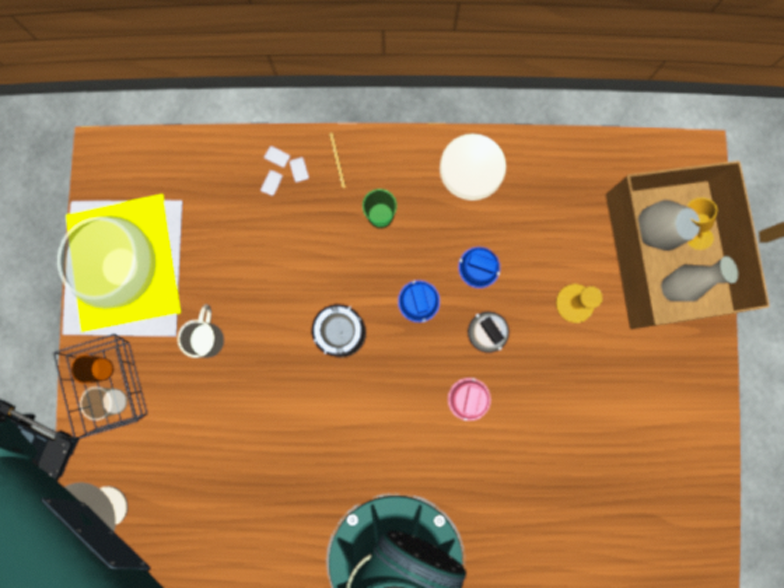

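Run:
```python
from h import *
np.set_printoptions(precision=1,suppress=True)
S=np.load('scene0.npy');T=np.load('top0.npy')
a=cv2.resize(S[145:260,195:355],None,fx=4.9,fy=4.9,interpolation=cv2.INTER_CUBIC);save(a,'sc.png')
b=cv2.resize(T[165:310,215:375],None,fx=4,fy=4,interpolation=cv2.INTER_CUBIC);save(b,'tc.png')
for p in [[222.4,233.2],[240.4,162.6],[265.8,211.8],[218.8,192.8]]: print('S',p,atz('scene',p,70))
for p in [[336.4,285.2],[301.4,212.1],[349.1,238.9],[344.8,188.7]]: print('T',p,atz('top',p,70))
print('mouth',atz('scene',[328.9,180.3],120),atz('top',[238.5,238.3],120))
print('half',atz('scene',[321,195.4],110),atz('top',[253,219.6],110))
print('slot',atz('scene',[325.4,187.5],120),atz('top',[238.6,223.1],120))
for n,a,b in [('tum',[299.1,271],[271.2,150.5]),('mug',[414,193.6],[145.1,240.5]),('cand',[152.9,214.1],[419,212.6])]: print(n,tri(a,b))
```

```text
S [222.4, 233.2] [ 628.5 -173.1   70. ]
S [240.4, 162.6] [ 342.8 -141.2   70. ]
S [265.8, 211.8] [552.  -54.1  70. ]
S [218.8, 192.8] [ 475.2 -198.2   70. ]
T [336.4, 285.2] [ 344.6 -153.2   70. ]
T [301.4, 212.1] [551.4 -53.5  70. ]
T [349.1, 238.9] [ 475.6 -189.7   70. ]
T [344.8, 188.7] [ 619.9 -178.3   70. ]
mouth [475.3 131.2 120. ] [472.7 120.7 120. ]
half [525.8 105.4 110. ] [525.4  82.1 110. ]
slot [504.3 118.9 120. ] [514.5 121.1 120. ]
tum (array([736.7,  36.5,  44.1]), np.float64(2.3395758725606184))
mug (array([466.6, 400.3,  49.7]), np.float64(1.8083922393444338))
cand (array([ 551.9, -389.4,   64.3]), np.float64(10.134305775745096))
```

Lid candidates (scene / top pixels): blue (222,233)/(345,189), blue (266,212)/(301,212), pink (240,163)/(336,285), clear with black bar (219,193)/(349,239). The last one fits the description of clear dome and black bar. I'll confirm it in enlarged crops.

View pics/sc.png

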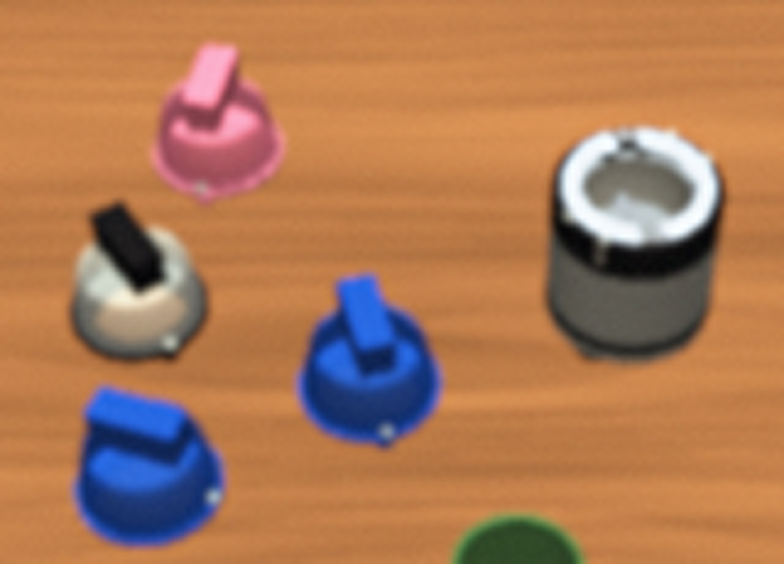

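View pics/tc.png

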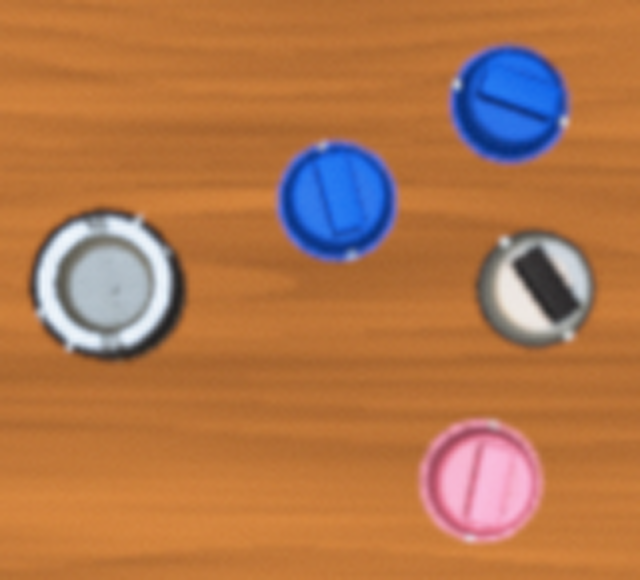

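Run:
```python
from h import *
S=np.load('scene0.npy');T=np.load('top0.npy')
g=lambda im:cv2.resize(im,None,fx=9,fy=9,interpolation=cv2.INTER_CUBIC)
a=np.zeros((440,800,3),np.uint8)
x=g(T[215:260,325:368]);a[:405,:387]=x
y=g(T[215:260,215:260]);a[:405,392:797]=y
save(a,'tz.png')
a=np.zeros((480,800,3),np.uint8)
x=g(S[178:223,200:243]);a[:405,:387]=x
y=g(S[165:218,300:345]);a[:477,392:797]=y
save(a,'sz.png')
```

```text
(no output)
```

View pics/tz.png

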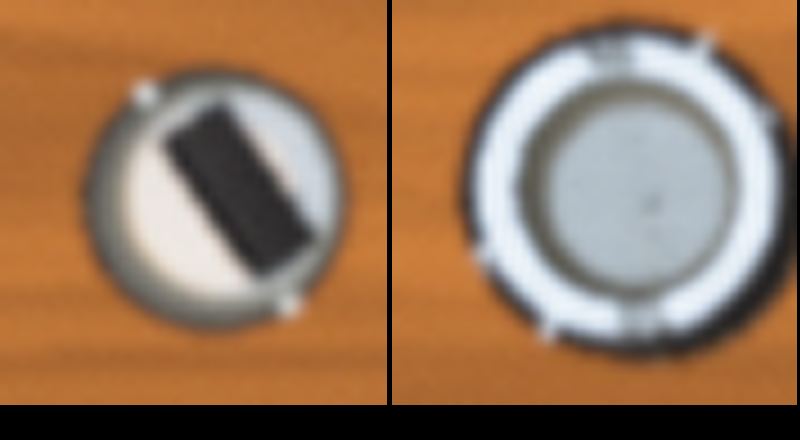

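View pics/sz.png

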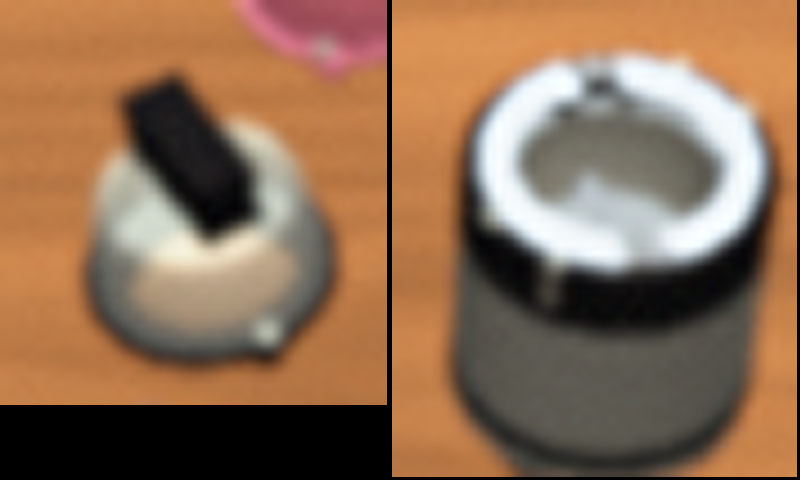

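Confirmed: the clear lid with the black bar, at scene (219,193) and top (349,239), is the target. The grinder is at top (241,236); its slots show as dark notches and the half-marks are at (250,220) and (232,252). Next I'll measure these precisely.

Run:
```python
from h import *
from scipy.spatial.transform import Rotation as R
from scipy.optimize import least_squares
np.set_printoptions(precision=2,suppress=True)
S=np.load('scene0.npy');T=np.load('top0.npy')
f=lambda x,y,cx,cy,ox=0:[cx+(x-ox+.5)/9-.5,cy+(y+.5)/9-.5]
def ang(a,b):
    d=a-b;return np.degrees(np.arctan2(d[1],d[0]))
P=[atz('top',f(145,93,325,215),16),atz('top',f(288,303,325,215),16)]
print('ptr ctr',(P[0]+P[1])/2,ang(*P),np.linalg.norm(P[0]-P[1]))
print('bar top',atz('top',f(240,188,325,215),85))
for n,a,b,z in [('slot',(612,55),(640,320),120),('half',(705,42),(547,330),112),('lock',(768,112),(483,258),112)]:
    p=[atz('top',f(*q,215,215,392),z) for q in (a,b)];print(n,(p[0]+p[1])/2,ang(*p),np.linalg.norm(p[0]-p[1]))
# rim outer fit: radial edges
def edgefit(cam,im,z,r,c0,dark,sgn):
    g=cv2.GaussianBlur(cv2.cvtColor(im,cv2.COLOR_RGB2GRAY).astype(np.float32),(0,0),.7)
    c=np.array(c0,float)
    for it in range(6):
        th=np.radians(np.arange(0,360,4));res=[];rs=np.arange(r-9,r+9,.3)
        for t in th:
            w=np.stack([c[0]+rs*np.cos(t),c[1]+rs*np.sin(t),0*rs+z],1);px=proj(cam,w).astype(np.float32)
            v=cv2.remap(g,px[:,0].reshape(1,-1),px[:,1].reshape(1,-1),cv2.INTER_LINEAR)[0]
            d=np.gradient(v)*sgn;res.append((rs[d.argmax()],d.max()))
        res=np.array(res);m=res[:,1]>np.median(res[:,1])*.5
        e=np.stack([c[0]+res[:,0]*np.cos(th),c[1]+res[:,0]*np.sin(th)],1)[m]
        q=least_squares(lambda p:np.hypot(*(e-p[:2]).T)-p[2],[*c,r],loss='soft_l1')
        c=q.x[:2]
    return q.x, np.median(abs(q.fun)),m.sum()
print('rim top',edgefit('top',T,120,45,[480,117],0,-1))
print('rim scene',edgefit('scene',S,120,45,[480,117],0,-1))
print('rim scene in',edgefit('scene',S,120,36,[480,117],0,-1))
print('rim top in',edgefit('top',T,120,36,[480,117],0,1))
# bar in scene
Pz=[f(155,90,200,178),f(230,205,200,178)]
print('bar ends scene z85?',[atz('scene',q,85) for q in Pz])
print('lid lm top/scene', atz('scene',[218.8,192.8],70))
s=state();print(s['eef_pos'],R.from_quat(s['tool_rot']).as_matrix())
```

```text
ptr ctr [ 485.21 -195.43   16.  ] 34.21071351554812 83.231570656361
bar top [ 484.63 -193.72   85.  ]
slot [480.81 115.16 120.  ] 6.933897317183395 81.49261154247012
half [481.7  115.81 112.  ] -27.985314690557097 100.73501294134819
lock [481.9 116.  112. ] -62.333677789616516 98.30242030260843
rim top (array([480.89, 114.83,  45.68]), np.float64(0.5422390129428294), np.int64(89))
rim scene (array([485.33, 118.55,  46.73]), np.float64(0.960858499681791), np.int64(71))
rim scene in (array([482.16, 117.99,  44.19]), np.float64(0.41373751783901724), np.int64(79))
rim top in (array([480.18, 114.19,  34.67]), np.float64(0.4618441654931047), np.int64(90))
bar ends scene z85? [array([ 467.5 , -203.14,   85.  ]), array([ 519.38, -173.43,   85.  ])]
lid lm top/scene [ 475.2 -198.2   70. ]
[273.77 644.27 213.98] [[-0.92  0.39  0.  ]
 [ 0.39  0.92  0.  ]
 [-0.    0.   -1.  ]]
```

```bash
python3 -m inch '[[[27,-49,0,0,0,0.062,0],[27,-49,0,0,0,0.062,0],[27,-49,0,0,0,0.062,0],[27,-49,0,0,0,0.062,0],[27,-49,0,0,0,0.062,0],[27,-49,0,0,0,0.062,0],[27,-49,0,0,0,0.062,0],[27,-49,0,0,0,0.062,0],[28,-50,0,0,0,0.062,0],[-5,-54,0,0,0,0.062,0],[-5,-54,0,0,0,0.062,0],[-5,-54,0,0,0,0.062,0]]]'
python3 -m inch '[[[-5,-54,0,0,0,0.062,0],[-5,-54,0,0,0,0.062,0],[-5,-54,-5,0,0,0.062,0],[-5,-54,-10,0,0,0.062,0],[0,0,0,0,0,0,0],[0,0,0,0,0,0,0]]]'
python3 - <<'E'
from h import *
from scipy.spatial.transform import Rotation as R
np.set_printoptions(precision=3,suppress=True)
s=state();M=R.from_quat(s['tool_rot']).as_matrix();print(s['eef_pos'],np.degrees(np.arctan2(M[1,0],M[0,0])),M[:,2],s['joint_positions'],s['contact_force'])
E
```

```text
t: 2.4
eef_pos: [502.5, 38.6, 214.1]
tool_rot: [-0.171, 0.985, -0.0, 0.0]
contact_force: [0.4, -1.2, -0.3]
finger_gap: 91.4
t: 3.15
eef_pos: [482.7, -175.6, 199.0]
tool_rot: [-0.29, 0.957, 0.0, -0.0]
contact_force: [-0.2, 0.2, 1.2]
finger_gap: 91.0
[ 482.71  -175.573  198.967] -146.24780387280816 [-0.  0. -1.] [-0.394  0.104  2.116  0.     0.921 -2.554] [-0.18   0.209  1.194]
```

```bash
python3 -m inch '[[[1,-9.5,-25,0,0,0.008,0],[1,-9.5,-30,0,0,0,0],[0,0,-34,0,0,0,0],[0,0,0,0,0,0,0],[0,0,0,0,0,0,0]]]'
python3 - <<'E'
from h import *
s=state();print(s['eef_pos'])
a=np.zeros((500,800,3),np.uint8)
for i,(c,x0,y0) in enumerate([('scene',185,160),('top',318,200)]):
    im=optics.read_camera(c)[y0:y0+62,x0:x0+49];a[:496,i*402:i*402+392]=cv2.resize(im,None,fx=8,fy=8,interpolation=cv2.INTER_CUBIC)
save(a,'pre.png')
E
```

```text
t: 3.78
eef_pos: [485.5, -194.3, 111.1]
tool_rot: [-0.295, 0.955, -0.0, 0.0]
contact_force: [0.1, -0.4, -0.5]
finger_gap: 91.2
[ 485.51229439 -194.26051573  111.10795321]
```

View pics/pre.png

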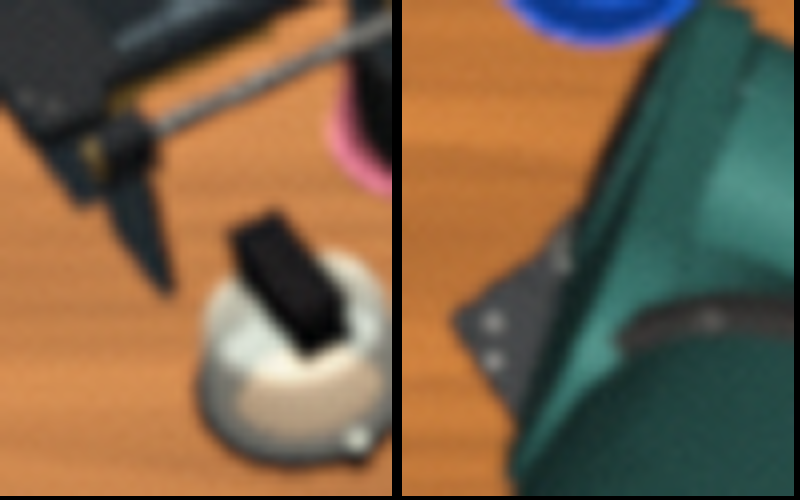

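The left picture (scene) shows the fingers straddling the bar at (285,280). The top view (right) is blocked by the arm. I'll go down and close.

```bash
python3 -m inch '[[[0,0,-25,0,0,0,0],[0,0,-20,0,0,0,0],[0,0,-8,0,0,0,0],[0,0,0,0,0,0,0],[0,0,0,0,0,0,255],[0,0,0,0,0,0,255],[0,0,0,0,0,0,255],[0,0,0,0,0,0,255],[0,0,0,0,0,0,255],[0,0,0,0,0,0,255]]]'
python3 - <<'E'
from h import *
s=state();print(s['eef_pos'],s['finger_gap'],s['contact_force'],s['torque'])
im=optics.read_camera('scene');np.save('grasp.npy',im);save(im[160:222,185:265],'gr.png',9)
E
```

```text
t: 5.12
eef_pos: [484.7, -194.7, 56.9]
tool_rot: [-0.295, 0.956, 0.0, -0.0]
contact_force: [-0.3, -0.7, 0.1]
finger_gap: 34.3
[ 484.7303517  -194.73041961   56.90133916] 34.311887094118106 [-0.30571869 -0.7291513   0.0644904 ] [ 0.08848876  0.04063672 -0.00192596]
```

View pics/gr.png

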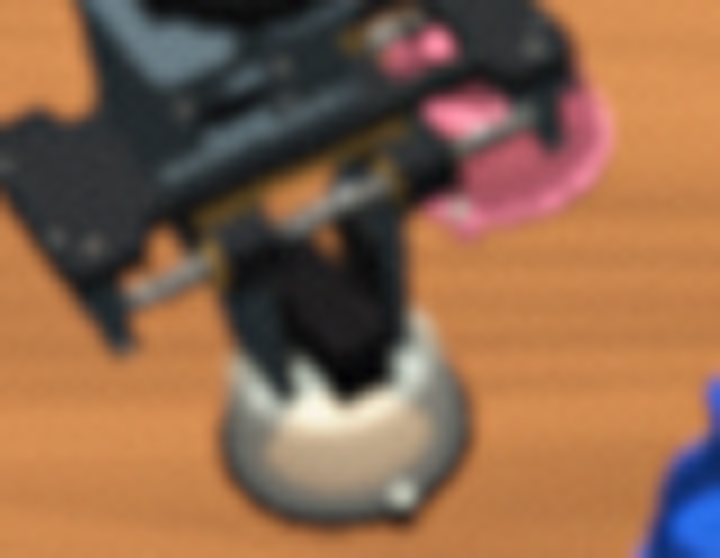

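Fingers are still closing (gap 34 mm).

```bash
python3 -m inch '[[[0,0,0,0,0,0,255],[0,0,0,0,0,0,255],[0,0,0,0,0,0,255],[0,0,0,0,0,0,255]]]'
python3 -m inch '[[[0,0,10,0,0,0,255],[0,0,20,0,0,0,255],[0,0,0,0,0,0,255],[0,0,0,0,0,0,255]]]'
python3 - <<'E'
from h import *
s=state();print(s['eef_pos'],s['finger_gap'],s['contact_force'],s['torque'])
im=optics.read_camera('scene');save(im[160:222,185:265],'gr2.png',9)
E
```

```text
t: 5.68
eef_pos: [484.7, -194.8, 56.9]
tool_rot: [-0.295, 0.956, 0.0, -0.0]
contact_force: [-1.6, -0.2, -0.2]
finger_gap: 24.0
t: 6.18
eef_pos: [484.7, -194.7, 86.8]
tool_rot: [-0.295, 0.956, -0.0, 0.0]
contact_force: [-0.7, 0.4, -0.4]
finger_gap: 23.9
[ 484.67266739 -194.7185901    86.8131603 ] 23.865470500157496 [-0.71687254  0.418973   -0.43940031] [0.03992298 0.03787418 0.01886286]
```

View pics/gr2.png

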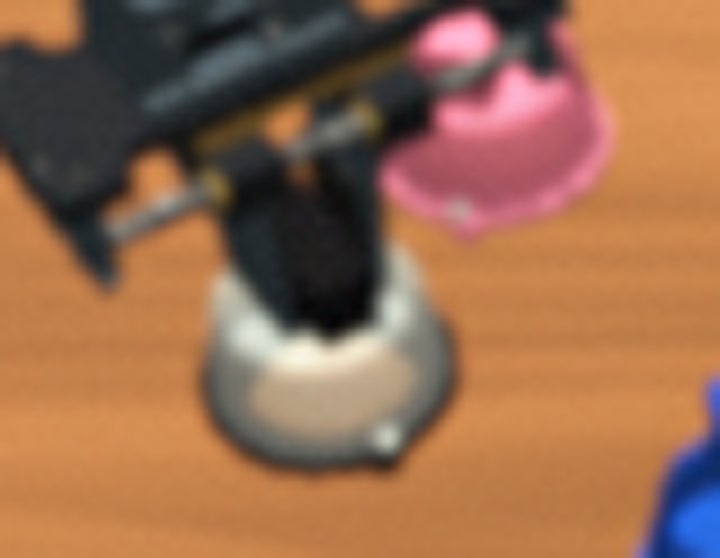

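Lid lifted. Next I raise it and carry it over the mouth.

```bash
python3 -m inch '[[[0,0,45,0,0,0,255],[0,0,50,0,0,0,255],[0,20,30,0,0,-0.06,255],[0,45,0,0,0,-0.06,255],[0,45,0,0,0,-0.06,255],[0,45,0,0,0,-0.06,255],[0,45,0,0,0,-0.06,255],[0,45,0,0,0,-0.06,255],[-1.5,40,0,0,0,-0.06,255],[-2,25,0,0,0,-0.056,255],[0,0,0,0,0,0,255],[0,0,0,0,0,0,255]]]'
python3 - <<'E'
from h import *
from scipy.spatial.transform import Rotation as R
np.set_printoptions(precision=3,suppress=True)
s=state();M=R.from_quat(s['tool_rot']).as_matrix();print(s['eef_pos'],np.degrees(np.arctan2(M[1,0],M[0,0]))+180,M[:,2],s['joint_positions'],s['contact_force'],s['torque'])
for c,x0,y0 in [('scene',285,125),('top',200,180)]:
    im=optics.read_camera(c);np.save(c+'1.npy',im);save(im[y0:y0+95,x0:x0+85],c+'1.png',6)
    for n in ['lid_grip','mouth','slot','half_mark','lid_lug']:
        print(c,n,[(np.round(d['point'],1).tolist(),round(d['score'],2)) for d in spotter.landmark_of(n,c)])
E
```

```text
t: 7.72
eef_pos: [481.0, 114.9, 211.5]
tool_rot: [-0.062, 0.998, -0.0, -0.0]
contact_force: [-0.3, 0.4, -1.3]
finger_gap: 23.9
[481.05  114.86  211.464] 7.060701405868286 [-0.001 -0.    -1.   ] [ 0.187  0.054  2.144 -0.     0.945 -1.507] [-0.337  0.357 -1.284] [ 0.051 -0.017  0.018]
scene lid_grip [([328.3, 151.0], 0.89), ([265.8, 208.8], 0.84), ([242.2, 166.2], 0.76), ([220.2, 232.3], 0.73)]
scene mouth [([326.6, 181.8], 0.61)]
scene slot [([328.5, 190.3], 0.88)]
scene half_mark [([319.3, 194.7], 0.55), ([155.4, 212.3], 0.53)]
scene lid_lug [([232.8, 183.4], 0.9), ([274.2, 233.9], 0.82), ([325.3, 182.7], 0.77)]
top lid_grip [([344.8, 189.4], 0.91), ([301.9, 212.4], 0.88), ([335.5, 283.6], 0.69)]
top mouth []
top slot []
top half_mark []
top lid_lug [([298.2, 202.0], 0.91), ([335.6, 273.2], 0.66), ([354.6, 196.6], 0.63)]
```

View pics/scene1.png

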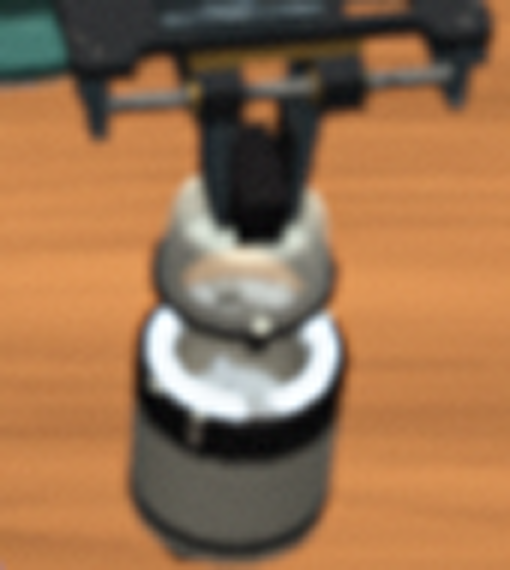

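View pics/top1.png

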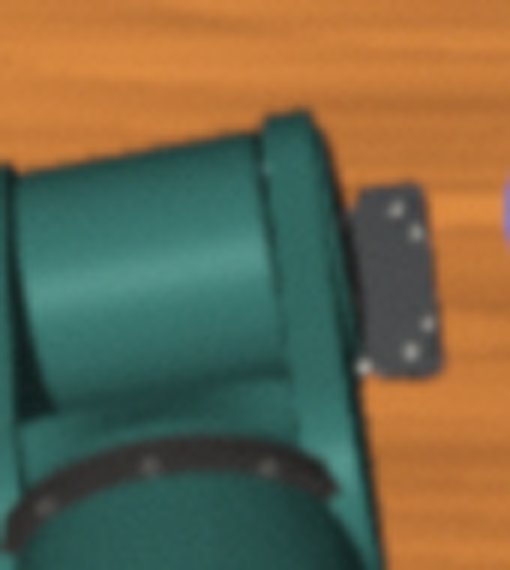

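Run:
```python
from h import *
np.set_printoptions(precision=2,suppress=True)
S0=np.load('scene0.npy');S1=np.load('scene1.npy')
th=np.radians(np.arange(0,360,1))
def ext(c,z,r):
    p=proj('scene',np.stack([c[0]+r*np.cos(th),c[1]+r*np.sin(th),0*th+z],1));return p[:,0].min(),p[:,0].max(),p[:,1].min(),p[:,1].max()
g=lambda im:cv2.GaussianBlur(cv2.cvtColor(im,cv2.COLOR_RGB2GRAY).astype(np.float32),(0,0),.6)
print('pred housing z60',ext((481,115),60,52)); print('pred lid flange z169',ext((481,115),169,44))
print('pred rim',ext((481,115),120,45))
G0,G1=g(S0),g(S1)
# print rows of saturation-ish (R-B)
def rb(im,row,a,b): return (im[row,a:b,0].astype(int)-im[row,a:b,2])
for r in [197,200,203,206]: print('house',r,rb(S0,r,300,350))
for r in [167,169,171]: print('lid',r,rb(S1,r,305,348))
v=S1.copy();v=cv2.resize(v[125:220,285:370],None,fx=6,fy=6,interpolation=cv2.INTER_CUBIC)
def draw(P,col):
    q=((proj('scene',P)-[285,125]+.5)*6-.5).round().astype(int)
    for a in q: cv2.circle(v,tuple(map(int,a)),1,col,-1)
c=(481,115)
for z,r,col in [(120,45,(255,0,0)),(120,36,(255,0,255)),(167,44,(0,255,0)),(171.5,44,(0,200,255)),(0,52,(255,255,0))]:
    draw(np.stack([c[0]+r*np.cos(th),c[1]+r*np.sin(th),0*th+z],1),col)
save(v,'ov.png')
```

```text
pred housing z60 (np.float64(305.02765570317933), np.float64(339.3858388252997), np.float64(183.2320567907977), np.float64(208.58753808715085))
pred lid flange z169 (np.float64(309.11238406313646), np.float64(340.26397998586333), np.float64(159.05618306966858), np.float64(180.7474332293794))
pred rim (np.float64(308.09473126285593), np.float64(338.96098888321274), np.float64(170.95788875893007), np.float64(193.05018092982675))
house 197 [114 113 112 114 113 112  88  39   7   8  10   8   4   2   1   3   9  12
   8   3   2  -2  -2   0   2   2   0   1   0   1  -1   2  -1   1  -2  -1
  -1   2   3  13  44  84 111 118 118 117 118 118 117 118]
house 200 [124 122 122 123 123 113  82  34  10   9  10  11  12  11  10   8   7   5
   3   2   0   4   0   0   2   1   1   2   0  -2   2   4   2   5   5   7
   8  11   9  20  64 109 124 123 123 124 123 123 123 122]
house 203 [125 125 126 126 126 112  70  22   8  10   9  11  11  12  12  12  10  11
  12  11  11  11  12  11  11  11   9  11  10  11  12  12  11  12  11  11
  10   9  12  37  85 121 129 130 128 129 129 130 128 128]
house 206 [123 121 122 123 121 110  70  24   7   7  11  14  11  13  11  12  12  13
  11  12  12  13  11  12  11  11  11  10  11  11  11  12  10  10   9  10
   9   8  15  51  99 123 127 127 126 127 127 127 128 128]
lid 167 [133 132 133 134 123  83  28   7   9  10  10  10  17  25  33  36  37  38
  38  40  41  38  36  32  27  21  16  10  11  10  12  12  12  11  32  83
 123 131 130 131 129 130 129]
lid 169 [136 136 137 135 119  65  12   3   7  11  18  32  45  53  57  57  57  56
  54  54  53  54  55  54  55  53  50  41  27  15  10  11   9   9  12  48
 103 129 133 134 131 132 132]
lid 171 [136 137 136 135 122  70  14   4   9  14  32  44  47  42  39  37  32  28
  28  25  27  26  28  31  36  41  45  45  44  38  22  12   7   7  10  49
 105 133 135 137 135 135 134]
```

View pics/ov.png

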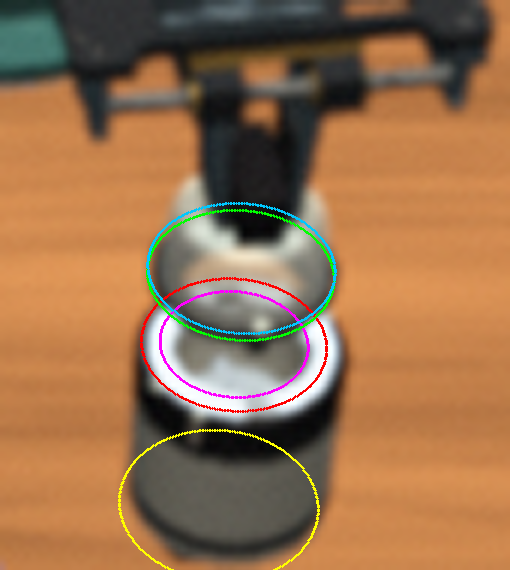

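```bash
cat > sil.py <<'E'
from h import *
from scipy.optimize import least_squares
th=np.radians(np.arange(0,360,3))
def circ(c,r,z): return np.stack([c[0]+r*np.cos(th),c[1]+r*np.sin(th),0*th+z],1)
def hull(cam,parts,c):
    return cv2.convexHull((proj(cam,np.vstack([circ(c,r,z) for r,z in parts]))*8).astype(np.float32))
def contour(im,c,win,lev=60):
    x0,y0,x1,y1=win;d=(im[...,0].astype(np.float32)-im[...,2])[y0:y1,x0:x1]
    d=cv2.resize(d,None,fx=8,fy=8,interpolation=cv2.INTER_CUBIC)
    cs,_=cv2.findContours((d<lev).astype(np.uint8),cv2.RETR_EXTERNAL,cv2.CHAIN_APPROX_NONE)
    k=max(cs,key=cv2.contourArea)[:,0].astype(float)
    return (k+.5)-4+np.array([x0,y0])*8   # 8x pixel-centre coords
def fit(cam,im,parts,c0,win,keep,lev=60):
    k=contour(im,c0,win,lev);k=k[keep(k/8)]
    def f(p):
        h=hull(cam,parts,p);return [cv2.pointPolygonTest(h,(float(a),float(b)),True)/8 for a,b in k[::4]]
    q=least_squares(f,c0,loss='soft_l1',f_scale=.3,diff_step=1e-3)
    return q.x,np.mean(np.abs(q.fun)),np.mean(q.fun),len(k)
E
python3 - <<'E'
from sil import *
np.set_printoptions(precision=2,suppress=True)
S=np.load('scene0.npy');T=np.load('top0.npy');S1=np.load('scene1.npy')
G=[(52,2),(52,105),(45,120)]
al=lambda k:k[:,0]>-1
print('grinder scene',fit('scene',S,G,[481,115],(295,160,352,222),al))
print('grinder scene1',fit('scene',S1,G,[481,115],(295,160,352,222),lambda k:k[:,1]>192))
print('grinder scene0 low',fit('scene',S,G,[481,115],(295,160,352,222),lambda k:k[:,1]>192))
print('grinder top',fit('top',T,G,[481,115],(215,210,268,262),al))
for zt in (15,18): 
  L=[(44,12.5),(44,zt)]
  print('lid scene0',zt,fit('scene',S,L,[484,-195],(200,175,243,225),lambda k:k[:,1]>206))
  print('lid top0',zt,fit('top',T,L,[484,-195],(328,215,370,258),al))
  o=211.46-56.9;L1=[(44,12.5+o),(44,zt+o)]
  print('lid scene1',zt,fit('scene',S1,L1,[481,115],(300,140,350,222),lambda k:(k[:,1]>165)&(k[:,1]<175)))
E
```

```text
grinder scene (array([473.41, 120.03]), np.float64(0.46061706164801064), np.float64(0.4342430229816743), 1047)
grinder scene1 (array([471.23, 120.2 ]), np.float64(0.22556607252104244), np.float64(0.09799440254291505), 558)
grinder scene0 low (array([471.41, 120.22]), np.float64(0.20423964916984083), np.float64(0.08178213985942147), 560)
grinder top (array([481.38, 116.15]), np.float64(0.26381655314905406), np.float64(0.23410795512706414), 866)
lid scene0 15 (array([ 483.49, -190.97]), np.float64(0.2410451784067211), np.float64(0.03102662453339284), 311)
lid top0 15 (array([ 484.95, -195.28]), np.float64(0.3254145085515392), np.float64(0.29102159806561906), 673)
lid scene1 15 (array([478.38, 116.14]), np.float64(0.45286619763366875), np.float64(0.4308046874730335), 160)
lid scene0 18 (array([ 483.48, -190.89]), np.float64(0.25270988808897976), np.float64(0.04413663646113069), 311)
lid top0 18 (array([ 484.84, -195.03]), np.float64(0.38283215339514653), np.float64(0.35274673743717094), 673)
lid scene1 18 (array([477.26, 116.15]), np.float64(0.5325428202771542), np.float64(0.4818470129674347), 160)
```

```bash
python3 -m inch '[[[0.3,1.2,-15,0,0,0,255],[0,0,-12,0,0,0,255],[0,0,-4,0,0,0,255],[0,0,-4,0,0,0,255],[0,0,0,0,0,0,255]]]'
python3 - <<'E'
from h import *
np.set_printoptions(precision=2,suppress=True)
s=state();print(s['eef_pos'],s['contact_force'],s['torque'])
im=optics.read_camera('scene');save(im[140:220,290:360],'d1.png',7.5)
E
```

```text
t: 8.95
eef_pos: [481.5, 116.5, 176.8]
tool_rot: [-0.061, 0.998, -0.0, -0.0]
contact_force: [-0.5, 0.7, -0.7]
finger_gap: 23.7
[481.54 116.45 176.78] [-0.51  0.68 -0.72] [0.03 0.02 0.02]
```

View pics/d1.png

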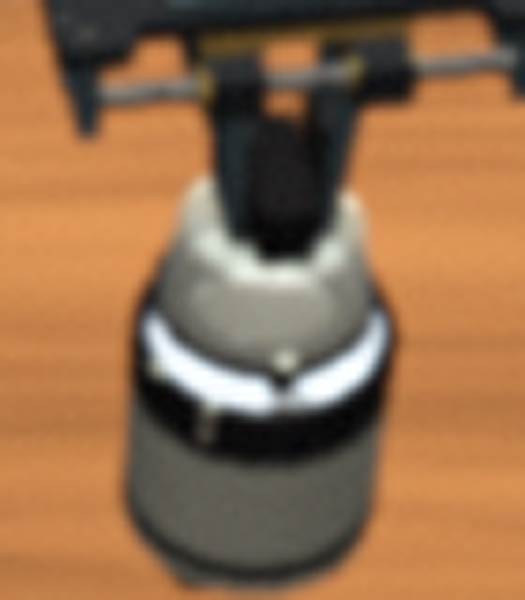

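Lid looks centred on the rim: pointer at (287,362) right above the slot (282,395). I'll lower it gently and watch the force.

```bash
python3 -m inch '[[[0,0,-2,0,0,0,255],[0,0,-1,0,0,0,255],[0,0,0,0,0,0,255]]]'; python3 -m inch '[[[0,0,-1.5,0,0,0,255],[0,0,-1.5,0,0,0,255],[0,0,0,0,0,0,255]]]'
```

```text
t: 9.38
eef_pos: [482.1, 116.6, 174.9]
tool_rot: [-0.061, 0.998, 0.0, 0.001]
contact_force: [-5.1, -1.1, 13.0]
finger_gap: 23.9
t: 9.75
eef_pos: [482.0, 116.7, 172.9]
tool_rot: [-0.061, 0.998, 0.0, 0.0]
contact_force: [-15.6, -0.7, 33.8]
finger_gap: 23.8
```

Contact pushes toward −x, so the lid sits too far +x. I'll back off, shift and retry.

```bash
python3 -m inch '[[[0,0,4,0,0,0,255],[-2,0,0,0,0,0,255],[0,0,0,0,0,0,255]]]'; python3 -m inch '[[[0,0,-2,0,0,0,255],[0,0,-1,0,0,0,255],[0,0,0,0,0,0,255]]]'
```

```text
t: 10.12
eef_pos: [479.3, 116.4, 174.7]
tool_rot: [-0.061, 0.998, -0.0, -0.0]
contact_force: [0.6, 0.0, -0.5]
finger_gap: 23.9
t: 10.5
eef_pos: [479.5, 116.5, 171.7]
tool_rot: [-0.061, 0.998, -0.0, -0.0]
contact_force: [-0.0, -0.5, -1.1]
finger_gap: 24.0
```

```bash
python3 -m inch '[[[0,0,-2,0,0,0,255],[0,0,-1.5,0,0,0,255],[0,0,0,0,0,0,255]]]'; python3 -m inch '[[[0,0,-1.5,0,0,0,255],[0,0,-1,0,0,0,255],[0,0,0,0,0,0,255]]]'
```

```text
t: 10.88
eef_pos: [479.5, 116.9, 168.4]
tool_rot: [-0.061, 0.998, 0.0, 0.0]
contact_force: [0.0, 5.2, 0.5]
finger_gap: 23.8
t: 11.25
eef_pos: [479.5, 116.9, 165.9]
tool_rot: [-0.061, 0.998, 0.0, -0.0]
contact_force: [-1.3, 4.6, 0.8]
finger_gap: 24.0
```

```bash
python3 -m inch '[[[0,0.5,-1,0,0,0,255],[0,0,-1,0,0,0,255],[0,0,0,0,0,0,255]]]'
python3 - <<'E'
from h import *
np.set_printoptions(precision=2,suppress=True)
s=state();print(s['eef_pos'],s['contact_force'],s['torque'])
im=optics.read_camera('scene');save(im[140:220,290:360],'d2.png',7.5)
E
```

```text
t: 11.62
eef_pos: [479.5, 117.0, 163.8]
tool_rot: [-0.061, 0.998, 0.0, -0.0]
contact_force: [-0.0, 3.3, -1.9]
finger_gap: 23.8
[479.54 117.   163.81] [-0.    3.3  -1.91] [ 0.63  0.09 -0.05]
```

View pics/d2.png

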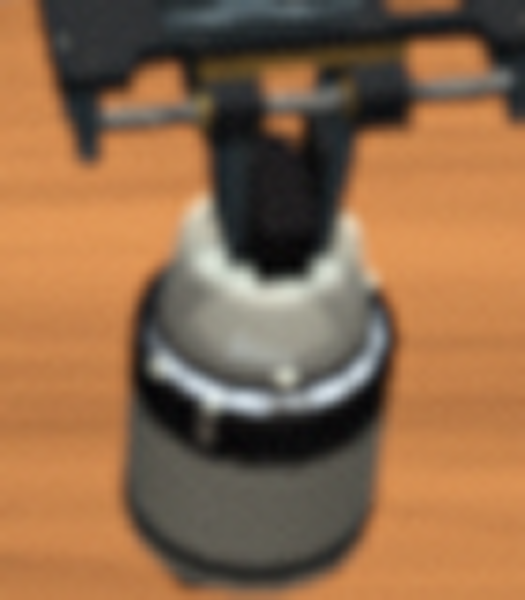

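```bash
python3 -m inch '[[[0,0.3,-1,0,0,0,255],[0,0,-0.5,0,0,0,255],[0,0,0,0,0,0,255]]]';python3 -m inch '[[[0,0,-1,0,0,0,255],[0,0,0,0,0,0,255]]]'
python3 - <<'E'
from h import *
np.set_printoptions(precision=2,suppress=True)
s=state();print(s['eef_pos'],s['contact_force'],s['torque'])
im=optics.read_camera('scene');np.save('d3.npy',im);save(im[140:220,290:360],'d3.png',7.5)
E
```

```text
t: 12.05
eef_pos: [480.3, 117.2, 163.2]
tool_rot: [-0.061, 0.998, -0.0, 0.001]
contact_force: [-0.9, -0.7, 9.2]
finger_gap: 24.0
t: 12.3
eef_pos: [480.7, 117.2, 162.8]
tool_rot: [-0.061, 0.998, -0.0, 0.001]
contact_force: [-3.8, -2.7, 18.0]
finger_gap: 24.3
[480.74 117.19 162.81] [-3.83 -2.7  18.  ] [-0.32  0.84 -0.06]
```

View pics/d3.png

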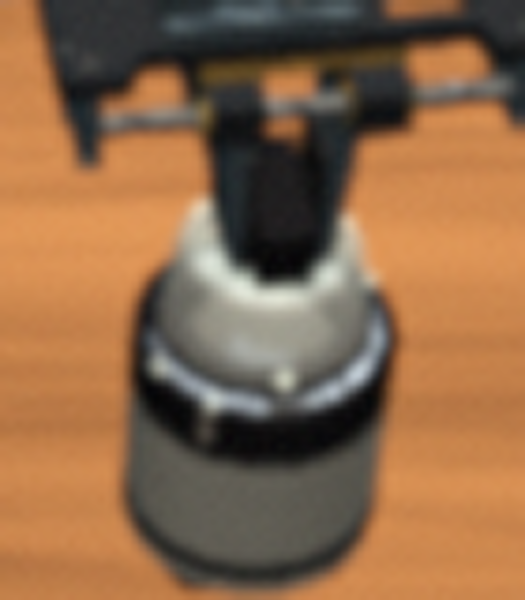

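```bash
python3 -m inch '[[[0,0,0.5,0,0,0,255],[0,0,0,0,0,-0.05,255],[0,0,0,0,0,-0.05,255],[0,0,0,0,0,-0.05,255],[0,0,0,0,0,0,255]]]'
cat > st.py <<'E'
from h import *
import sys
from scipy.spatial.transform import Rotation as R
np.set_printoptions(precision=2,suppress=True)
s=state();M=R.from_quat(s['tool_rot']).as_matrix();print(s['eef_pos'],'yaw',np.degrees(np.arctan2(M[1,0],M[0,0]))+180,M[:,2],s['contact_force'],s['torque'])
if len(sys.argv)>1:
    im=optics.read_camera('scene');np.save(sys.argv[1]+'.npy',im);save(im[140:220,290:360],sys.argv[1]+'.png',7.5)
E
python3 st.py r1
```

```text
t: 12.98
eef_pos: [480.5, 117.4, 162.8]
tool_rot: [0.014, 1.0, 0.0, 0.001]
contact_force: [0.2, 1.2, 9.5]
finger_gap: 23.8
[480.54 117.37 162.81] yaw 358.3736243131183 [ 0.  0. -1.] [0.25 1.15 9.49] [0.27 0.29 0.01]
```

View pics/r1.png

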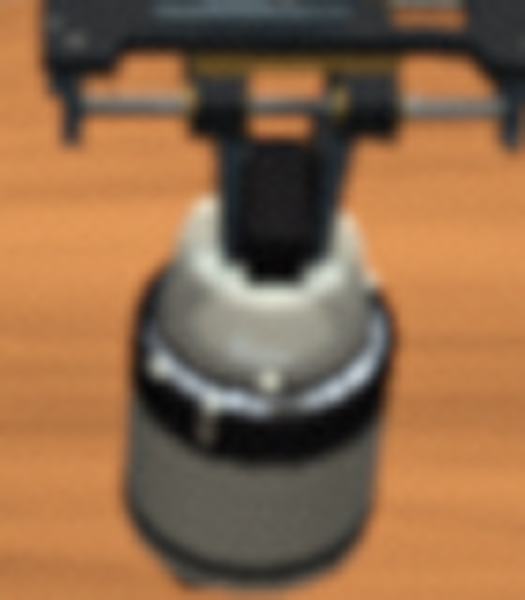

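```bash
python3 -m inch '[[[0,0,0,0,0,-0.05,255],[0,0,0,0,0,-0.05,255],[0,0,0,0,0,-0.05,255],[0,0,0,0,0,-0.05,255],[0,0,0,0,0,0,255]]]'
python3 st.py r2
```

```text
t: 13.65
eef_pos: [480.6, 117.5, 162.9]
tool_rot: [0.114, 0.993, 0.0, 0.001]
contact_force: [-0.2, 3.9, 9.3]
finger_gap: 24.1
[480.58 117.46 162.85] yaw 346.9110982953208 [ 0.  0. -1.] [-0.22  3.88  9.29] [0.45 0.32 0.02]
```

View pics/r2.png

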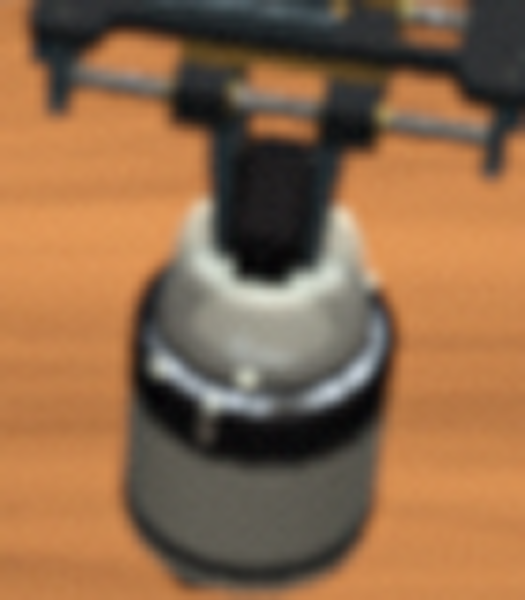

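```bash
python3 -m inch '[[[0,0,0,0,0,-0.05,255],[0,0,0,0,0,-0.05,255],[0,0,0,0,0,-0.05,255],[0,0,0,0,0,-0.05,255],[0,0,0,0,0,-0.04,255],[0,0,0,0,0,-0.02,255],[0,0,0,0,0,0,255],[0,0,0,0,0,0,255]]]'
python3 st.py r3
```

```text
t: 14.7
eef_pos: [480.8, 117.6, 162.9]
tool_rot: [0.241, 0.97, 0.001, 0.001]
contact_force: [0.3, 3.7, 8.2]
finger_gap: 24.0
[480.76 117.55 162.87] yaw 332.0620275670867 [ 0.  0. -1.] [0.26 3.66 8.16] [0.63 0.02 0.21]
```

View pics/r3.png

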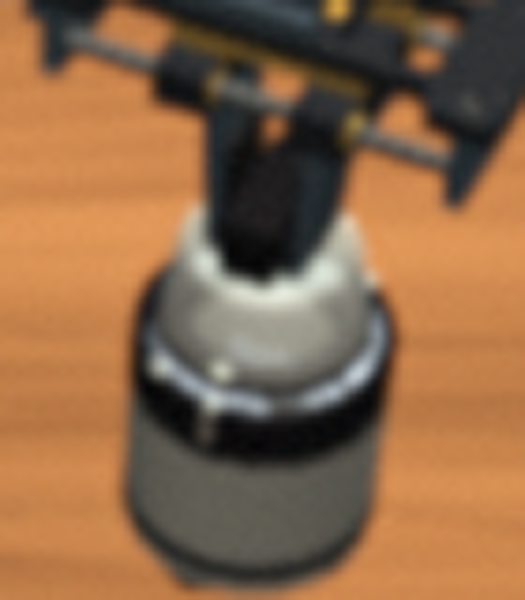

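Run:
```python
from h import *
np.set_printoptions(precision=2,suppress=True)
def P(a,r,z,c=(481,117)): return (proj('scene',[c[0]+r*np.cos(np.radians(a)),c[1]+r*np.sin(np.radians(a)),z])[0]-[290,140]+.5)*7.5-.5
for a in (7,-21,-25,-28,-31,-35): print(a,'ptr',P(a,42,124),'rib top',P(a,48,116),'slot',P(a,39,120))
im=np.load('r3.npy');save(im[178:202,303:345],'z.png',18)
```

```text
7 ptr [281.52 387.41] rib top [283.06 413.18] slot [279.21 388.85]
-21 ptr [228.02 383.09] rib top [222.04 408.21] slot [229.74 384.85]
-25 ptr [220.74 380.95] rib top [213.74 405.75] slot [223.   382.87]
-28 ptr [215.42 379.11] rib top [207.67 403.64] slot [218.08 381.17]
-31 ptr [210.22 377.07] rib top [201.76 401.31] slot [213.27 379.29]
-35 ptr [203.53 374.07] rib top [194.13 397.86] slot [207.08 376.51]
```

View pics/z.png

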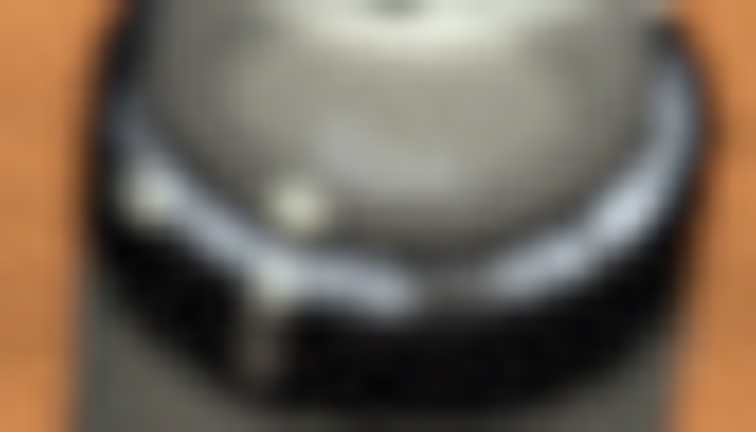

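Run:
```python
from h import *
from scipy.optimize import brentq
np.set_printoptions(precision=2,suppress=True)
def pk(im,px):  # subpixel bright blob near px
    x,y=map(int,np.round(px));w=cv2.cvtColor(im,cv2.COLOR_RGB2GRAY)[y-3:y+4,x-3:x+4].astype(float)
    return w
def zest(px,x,y,a):
    X=[x+42*np.cos(np.radians(a)),y+42*np.sin(np.radians(a))]
    f=lambda z:proj('scene',[*X,z])[0,1]-px[1]
    z=brentq(f,50,250);return z,px[0]-proj('scene',[*X,z])[0,0]
def cv(u,v,x0,y0,s): return [x0+(u+.5)/s-.5,y0+(v+.5)/s-.5]
for n,px,t in [('scene1',cv(260,326,285,125,6),(481.05,114.86,7,211.46)),('d1',cv(287,362,290,140,7.5),(481.5,116.4,7,176.8)),('d2',cv(285,377,290,140,7.5),(479.5,117,7,163.8)),('d3',cv(285,380,290,140,7.5),(480.7,117.2,7,162.8)),('r1',cv(270,380,290,140,7.5),(480.5,117.4,-1.6,162.8)),('r2',cv(247,377,290,140,7.5),(480.6,117.5,-13,162.85)),('r3',cv(296,203,303,178,18),(480.8,117.5,-28,162.87))]:
    z,e=zest(px,*t[:3]);print(n,np.round(px,1),'z',round(z,1),'z-tcp',round(z-t[3],1),'colerr',round(e,2))
# initial scene: pointer at (265,330) in sz.png
px=cv(265,330,200,178,9);z,e=zest(px,484.9,-194.9,34.2+180) if 0 else (0,0)
a=np.radians(34.2);
for pz in (13,16,18): print(pz,proj('scene',[484.8+42*np.cos(a),-195+42*np.sin(a),pz]),px)
```

```text
scene1 [327.9 178.9] z 173.8 z-tcp -37.6 colerr 0.26
d1 [327.8 187.8] z 138.6 z-tcp -38.2 colerr 0.55
d2 [327.6 189.8] z 128.2 z-tcp -35.6 colerr 0.39
d3 [327.6 190.2] z 127.8 z-tcp -35.0 colerr 0.3
r1 [325.6 190.2] z 128.0 z-tcp -34.8 colerr 0.44
r2 [322.5 189.8] z 128.7 z-tcp -34.1 colerr 0.25
r3 [319.  188.8] z 129.2 z-tcp -33.6 colerr 0.41
13 [[228.49 216.  ]] [229.0, 214.22222222222223]
16 [[228.38 215.38]] [229.0, 214.22222222222223]
18 [[228.31 214.96]] [229.0, 214.22222222222223]
```

```bash
for i in 1 2 3 4; do python3 -m inch '[[[0,0,0,0,0,0,255]]]' >/dev/null; python3 st.py; done
python3 - <<'E'
from h import *
for n in ['lid_grip','half_mark','mouth']: 
    optics.read_camera('scene'); print(n,[(np.round(d['point'],1).tolist(),round(d['score'],2)) for d in spotter.landmark_of(n,'scene')])
print(proj('scene',[[481,117,177.5],[481+48*np.cos(-.489),117+48*np.sin(-.489),112]]))
E
```

```text
[480.78 117.56 162.88] yaw 332.06173872959965 [ 0.  0. -1.] [0.69 3.75 7.8 ] [ 0.63 -0.03  0.19]
[480.78 117.56 162.89] yaw 332.06057761424097 [ 0.  0. -1.] [1.59 3.1  7.92] [0.67 0.   0.11]
[480.77 117.55 162.87] yaw 332.06054938185906 [ 0.  0. -1.] [1.39 3.51 7.54] [0.7  0.02 0.15]
[480.76 117.56 162.88] yaw 332.06307759191407 [ 0.  0. -1.] [0.04 3.31 8.38] [ 0.66 -0.06  0.19]
lid_grip [([326.0, 165.0], 0.92), ([239.4, 161.9], 0.84), ([266.4, 213.9], 0.74), ([221.7, 231.5], 0.73)]
half_mark [([316.7, 195.6], 0.85), ([326.6, 190.7], 0.73)]
mouth [([329.0, 180.9], 0.57)]
[[325.57997518 167.44773941]
 [317.1744693  194.32847536]]
```

Spring torque averages about 0.16 N·m, against the 0.17 expected at half-way. The pointer lines up with the long rib and everything is still, so I'm handing in.

Run:
```python
from h import *
im=optics.read_camera('scene');save(im,'end.png',1.4)
print(ticket.finish_job())
```

```text
the job is handed in; nothing more can be done
None
```

View pics/end.png

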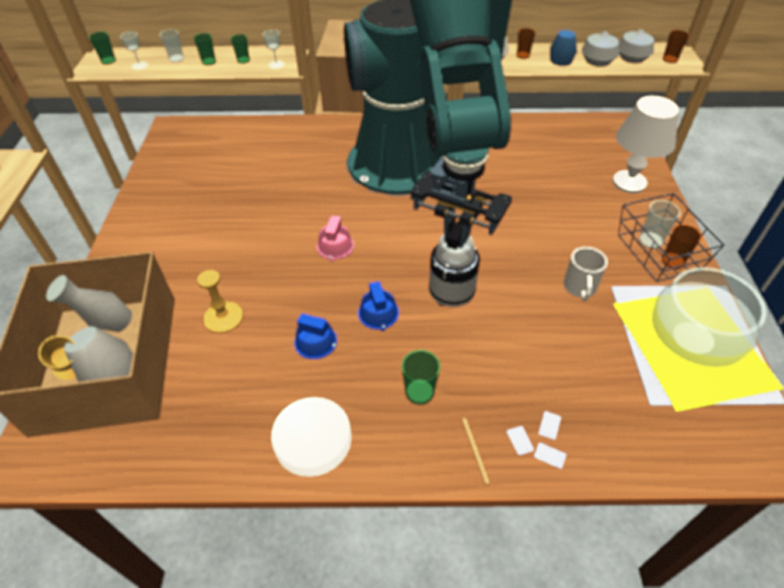

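I fitted the clear lid into the grinder, turned it 35° clockwise to the half-way mark and handed the job in at about 16 s, still gripping it. The system gave no verdict.

**What happened:** The first try at lowering the lid caught on the lip (about 34 N). I backed off, moved it 2 mm towards the robot, and it then went down freely.

**Last checks that agreed:**
- **Angle:** the tool stands at −27.9° and the half-way mark was measured at −28.0°. The lid's pointer lines up with the long rib in the picture.
- **Spring torque:** about 0.16 N·m, against the 0.17 expected at half-way.
- **Stillness and push:** the arm holds still with a steady 8 N downward push.
- **Other goods:** the tumbler, mug, candlestick and look-alike lids stand where they did in the last picture.

**Less certain checks:**
- **Depth:** the camera put the lid a few mm too high, by the pointer and by the network's grip point. The pointer read about 5 mm high in the first picture too, so I put it down to camera bias. I judged the lid seated because the fingers' height allows it at most 0.4 mm above full depth, and because it turned under the lip.
- **Early torque:** part-way round, at 9° and 20°, the reading was only 0.01 to 0.02 N·m, lower than the roughly 0.1 N·m expected.
- **Grip:** the lid slipped up about 1.5 mm between the fingers during fitting.

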